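# Fit the draining strainer with its lid

## Task

The potatoes are ready to drain: take the pot's two-part lid (a solid lid locked into a slotted strainer) by the black handle, carry both parts together over the pot and lower them gently until the strainer sits level, right down over the pot's rim, and no longer hangs from the lid. Then turn the solid lid a sixth of a turn anticlockwise, seen from above, so that its tabs come out from under the strainer's claws, and lift it straight up alone, leaving the strainer seated on the pot. Finish holding the solid lid level, at least a hand's breadth (100 mm) above the strainer and over the pot so that it drips back in: do not put it down or let go; leave the pot and the things round it where they stand.

Things in the scene. Friction and masses are not known exactly. Their poses are not given: they have to be found in the camera images.
- solid_lid: Solid lid: domed round steel lid, disc 164 mm across, three flat edge tabs (22 mm wide, 4 mm thick, out to 97 mm from the centre, on its +x axis and at +120 and -120 degrees). 0.2 to 0.4 kg. Origin: centre of the flat underside, z up. At the start it lies locked in the strainer, origin 16 mm above the strainer's origin, axes parallel.
- lid_handle (a point): Where to grip the solid lid: centre of the bar of its black bridge handle, 48 mm above the lid's underside, on the lid's axis. The bar runs along the lid's y axis, 104 mm long, 18 mm wide (along x: pinch across this), 14 mm high; 70 mm free between its two legs, 29 mm free under it.
- strainer: Strainer: slotted round steel plate with black silicone rim, 229 mm across, no handle, 0.25 to 0.45 kg. Origin: centre of the rim's lower edge, on which it stands; z up. Plate 10 to 14 mm above the origin, centre boss (56 mm wide) to 16 mm. Below it the rim is a 10 mm deep skirt, flared inside from radius 108.8 mm (top) to 111.6 mm (bottom), that goes over the outside of the pot's rim.
- strainer_claw (a point): Inner edge of one of the strainer's three L-shaped steel claws (+x axis, +120, -120 degrees), top 29 mm above its origin. Each covers a lid tab with 5 mm up-down play (the lid rises 5 mm, then takes the strainer along) with a stop at its clockwise end. The lid turned 25 to 95 degrees anticlockwise (best 60) lifts out freely. The seated strainer stays put once the lid no longer hangs on the claws.
- stock_pot: Stock pot: steel, open, rim 212 mm across and 105 mm high, loop handles along its y axis (out to 145 mm, 77 to 91 mm high), potatoes below the rim. Loose on the worktop. Origin: centre of its underside, z up. With the strainer seated, the strainer's origin is 95 mm above the pot's origin, on its axis, and the lid's origin 16 to 21 mm above that.
- mug: White mug, 82x112x94 mm, standing behind on the right. Origin: centre of its underside. Leave alone.
- glass: Clear drinking glass, 84 mm across, 89 mm high, standing behind in the middle. Origin: centre of its underside. Leave alone.
- spice_jar_3: Spice jar with a red cap, 45 mm across, 106 mm high, the one of the three nearest to the middle, at the right. Origin: centre of its underside. Leave alone.
- tub: Small foil-topped plastic tub, 72 mm across, 72 mm high, at the front left. Origin: centre of its underside. Leave alone.
- wooden_spoon: Wooden spoon, 304 mm long, lying on the left. Origin: under its middle. Leave alone.

How it is judged:
By the outcome, as a careful person would: the job done as asked, in the order asked, and still so for the second after the job is handed in, while the arm keeps its last pose, push and grip.
It also fails if it takes over 51 s, if anything falls off the work surface, if the arm or the gripper's body presses on something with over 40 N, if the wrist force passes 120 N, or if a joint passes its speed limit or range.

## Robot

A 6-joint arm with a two-finger parallel gripper is mounted at the origin on a cart in front of the work surface, level with it; the furniture and walls round the work are solid. World frame = base frame: x ahead of the robot, y to its left, z up, the work surface at z = 0. Lengths are in mm, angles in rad, forces in N, time in s.
With the tool pointing down it reaches from about 350 to 775 mm from the base axis. Payload 7.3 kg.
Tool frame: the origin (TCP) lies on the centre line of the jaws, within the pads' length; the fingertips stand 22 mm ahead of it and the grasp point (between the pads) lies 3 mm ahead of it; z points along the fingers, y is the direction in which the jaws open and shut (so a half turn about z gives the same grasp; the last joint's range is limited). The gripper opens to 92 mm and grips with 3 to 60 N. Pads are 19 mm wide; open, the fingers measure 130 mm over their backs; the gripper's body (75 mm by 190 mm) begins 47 mm behind the grasp point.
Start: joints at [-0.146, 0.342, 1.524, -0, 1.275, -0.146], TCP at [525.017, 0.02, 248.741] pointing down, gripper open.
Joint ranges: [-2.53, 2.53], [-0.77, 2.02], [0.04, 2.7], [-1, 4.14], [0.28, 2.66], [-3.11, 3.11]. Speed limits (rad/s): [2.57, 2.57, 3.14, 3.14, 3.14, 3.14].

## Interface

Orientations are given as [roll, pitch, yaw] about the fixed x, y, z axes, in that order (R = Rz(yaw) Ry(pitch) Rx(roll)).
In Python, from plant import bot gives the robot as it stands.
- The arm moves only by the tool play_rows, never from a script. Its argument "moves" is one flat list of numbers, 5 for each row, row after row: the closure in counts, from 0 (fully open) to 255 (shut), then the shift along the tool's x, y, z in mm, then the turn about the tool's z in degrees. A call has 1 to 8 rows; each row is the pose to reach, as a shift and turn from the pose commanded when the call began, along the tool's axes at that moment; what a row does not reach only later rows make up. A row lasts 1/12 s, in which the tool goes at most 41.7 mm and 7.16 degrees, less where a joint would pass 70% of its speed; a pose out of reach is approached as far as the arm can. A call with a gripper value outside its range is refused whole. The fingers move at their own pace and stop on an object; the grip force is fixed at half the most. Time passes only in rows, so rows that repeat a pose let the fingers close. It gives the time, the measured TCP pose, the force and the opening at its end, in the units of the state.
- bot.get_obs(): the state, without advancing time (a new reading comes with each control period).
- bot.capture(name): name is "scene" or "side" or "wrist"; returns a dict with "color" (384x512x3 uint8, red, green, blue), "fx", "fy", "cx", "cy" (pixels), "world_to_cam" (4x4, takes a point from world to camera coordinates); the wrist camera has in their place "T_tool_cam" (4x4, takes a point from camera to tool coordinates, whose origin is the TCP and whose axes are the flange's). Camera axes: x right, y down, z forward; pixel columns grow to the right and rows downward; lengths in mm; the calibration is good to about 2 mm. A picture is of the moment at which its call begins: read the wrist's pose just before it. There is no depth.
- bot.close_job(): hands the job in, once; it reports no verdict.
The state is a dict: "time": time; "joint_positions": joint angles; "dq": joint speeds; "tau": joint torques, N m; "tool_pos": TCP position; "tcp_rot": TCP orientation; "contact_force": force on the tool from outside, world axes, zero at the start; "moment": the same for the moment, N m; "grip_width": finger opening in mm.
Only numpy, scipy, OpenCV 4.12 (cv2) and the standard library are available. Lean on these libraries where they do the work, as an engineer would, in place of code of your own. Each camera call takes 0.05 s, during which the arm holds its last target.

## Working session

There is one attempt and no reset: what is moved stays moved. The work goes in short steps, Python scripts to look and compute and a tool call to move; the robot and the scene stay as the last step left them, time stands still between calls to the robot, and variables do not carry over. Pictures are saved under pics/ and viewed, and the job is handed in when it is done.

Besides the shell and the picture viewer there is one more tool, called after "Emit:" as name(argument=value, ...) on one line, values as JSON. play_rows: Moves the arm, as the interface text tells. Its arguments: {"type":"object","properties":{"moves":{"type":"array","items":{"type":"number"}}},"required":["moves"]}

```bash
mkdir -p pics; ls; python3 - <<'E'
from plant import bot
import cv2,pickle
o=bot.get_obs();print(o)
d={}
for n in ["scene","side","wrist"]:
    c=bot.capture(n);d[n]=c
    cv2.imwrite(f"pics/{n}0.png",cv2.cvtColor(c["color"],cv2.COLOR_RGB2BGR))
    print(n,{k:v for k,v in c.items() if k!="color"})
pickle.dump((o,d),open("cap0.pkl","wb"))
E
```

```text
pics
{'time': 0.0, 'joint_positions': array([-1.46003689e-01,  3.42726798e-01,  1.52503871e+00, -1.70405044e-05,
        1.27535072e+00, -1.45989830e-01]), 'dq': array([ 0.00085253, -0.0005995 ,  0.00081995, -0.0009536 , -0.00035617,
        0.00078895]), 'tau': array([ 7.61924657e-04, -4.31245601e+01, -2.44219762e+01,  7.17750052e-02,
        5.59406646e-02, -1.04314388e-04]), 'tool_pos': array([5.24629825e+02, 6.98777184e-02, 2.48035234e+02]), 'tcp_rot': array([-3.14008292e+00, -2.05515694e-04,  1.57078729e+00]), 'contact_force': array([ 0.21533635, -0.04160672,  0.53985885]), 'moment': array([ 0.00117269,  0.01639524, -0.03563053]), 'grip_width': 91.95307368088724}
scene {'fx': 421.4207061145871, 'fy': 421.4207061145871, 'cx': 256.0535750905367, 'cy': 191.4321154345137, 'world_to_cam': array([[-7.26863190e-01, -6.86777082e-01, -2.67262515e-03,
         4.38802938e+02],
       [-3.21518801e-01,  3.43718930e-01, -8.82316813e-01,
         2.39679467e+02],
       [ 6.06873598e-01, -6.40464313e-01, -4.70648382e-01,
         1.52868643e+03],
       [ 0.00000000e+00,  0.00000000e+00,  0.
[... 271 characters left out ...]
-01, -3.35212699e-01, -9.25590662e-01,
         1.98167097e+02],
       [ 4.31161729e-01,  8.19034744e-01, -3.78525628e-01,
         1.22469113e+03],
       [ 0.00000000e+00,  0.00000000e+00,  0.00000000e+00,
         1.00000000e+00]])}
wrist {'fx': 306.0313847721015, 'fy': 306.0313847721015, 'cx': 257.1870970927485, 'cy': 185.04182041516194, 'T_tool_cam': array([[-9.17437321e-04, -9.67366881e-01, -2.53378129e-01,
         6.89976626e+01],
       [ 9.99999547e-01, -8.23382987e-04, -4.77245113e-04,
        -4.16727060e-01],
       [ 2.53043876e-04, -2.53378452e-01,  9.67367198e-01,
        -1.35818269e+02],
       [ 0.00000000e+00,  0.00000000e+00,  0.00000000e+00,
         1.00000000e+00]])}
```

View pics/scene0.png

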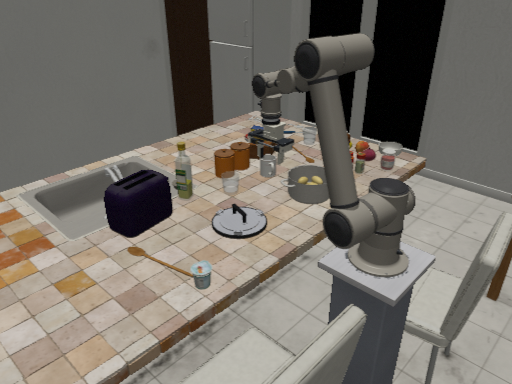

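View pics/side0.png

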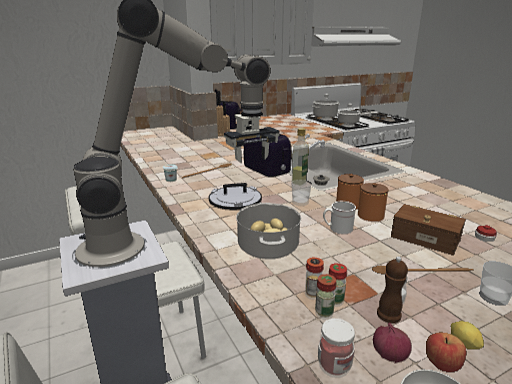

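View pics/wrist0.png

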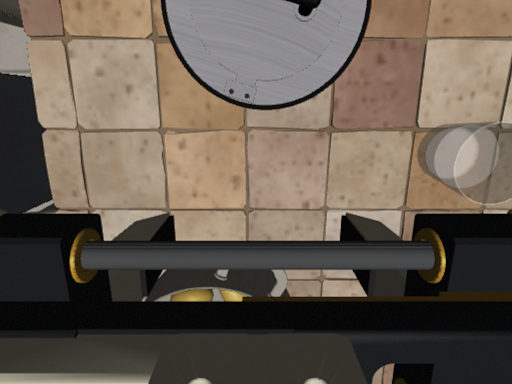

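```bash
python3 - <<'E'
import cv2
a=cv2.imread("pics/scene0.png");b=cv2.imread("pics/side0.png")
cv2.imwrite("pics/s1.png",cv2.resize(a[155:255,190:350],None,fx=5,fy=5,interpolation=cv2.INTER_CUBIC))
cv2.imwrite("pics/d1.png",cv2.resize(b[165:265,190:350],None,fx=5,fy=5,interpolation=cv2.INTER_CUBIC))
E
```

```text
(no output)
```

View pics/s1.png

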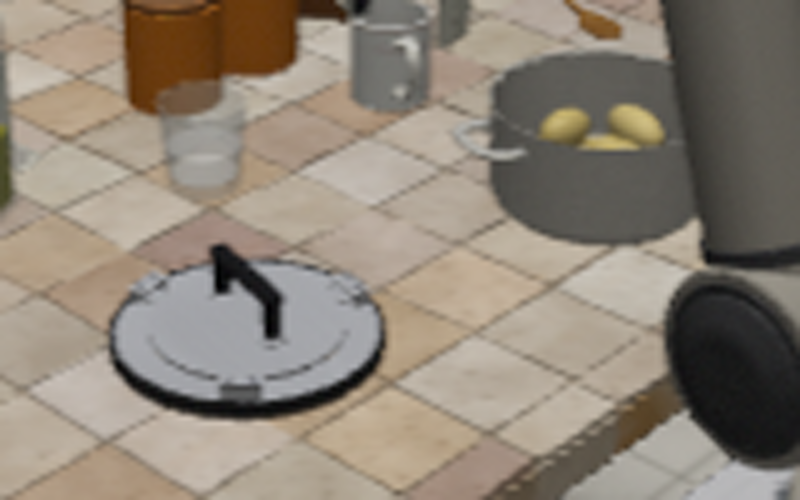

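View pics/d1.png

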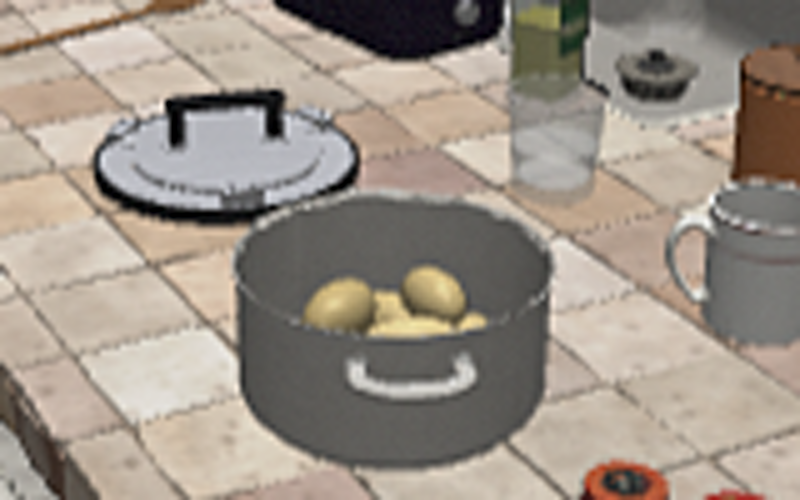

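```bash
cat > h.py <<'E'
import numpy as np,cv2,pickle
from scipy.optimize import least_squares
from scipy.spatial.transform import Rotation as Ro
def proj(c,P,o=None):
    P=np.atleast_2d(P).astype(float)
    if "world_to_cam" in c: T=c["world_to_cam"]
    else:
        W=np.eye(4);W[:3,:3]=Ro.from_euler("xyz",o["tcp_rot"]).as_matrix();W[:3,3]=o["tool_pos"]
        T=np.linalg.inv(W@c["T_tool_cam"])
    Q=P@T[:3,:3].T+T[:3,3]
    return np.c_[c["fx"]*Q[:,0]/Q[:,2]+c["cx"],c["fy"]*Q[:,1]/Q[:,2]+c["cy"]]
def atz(c,uv,z,o=None):
    if "world_to_cam" in c: T=np.linalg.inv(c["world_to_cam"])
    else:
        W=np.eye(4);W[:3,:3]=Ro.from_euler("xyz",o["tcp_rot"]).as_matrix();W[:3,3]=o["tool_pos"]
        T=W@c["T_tool_cam"]
    uv=np.atleast_2d(uv)
    d=np.c_[(uv[:,0]-c["cx"])/c["fx"],(uv[:,1]-c["cy"])/c["fy"],np.ones(len(uv))]@T[:3,:3].T
    s=(z-T[2,3])/d[:,2]
    return T[:3,3]+d*s[:,None]
def circ(x,y,z,r,n=72):
    a=np.linspace(0,2*np.pi,n);return np.c_[x+r*np.cos(a),y+r*np.sin(a),0*a+z]
def fitc(pts,r=None):
    f=lambda p:np.hypot(pts[:,0]-p[0],pts[:,1]-p[1])-(p[2] if r is None else r)
    s=least_squares(f,[*pts[:,:2].mean(0),100 if r is None else r]);return s.x,np.round(s.fun,1)
E
python3 - <<'E'
from h import *
o,d=pickle.load(open("cap0.pkl","rb"))
S=lambda l:np.array(l)/5.+[190,155]-.4
D=lambda l:np.array(l)/5.+[190,165]-.4
# handle ends (top of bar z~16+55=71)
print("scene bar",atz(d["scene"],S([(217,249),(277,297)]),71))
print("side bar",atz(d["side"],D([(167,100),(283,97)]),71))
# pot rim pts side z=105
p=atz(d["side"],D([(235,262),(550,265),(395,192),(395,338),(290,210),(500,210),(290,325),(500,325)]),105)
print("pot side",fitc(p),fitc(p,106))
p=atz(d["scene"],S([(492,100),(530,68),(590,54),(640,54),(560,140),(510,122)]),105)
print("pot scene",fitc(p),fitc(p,106))
# strainer outer bottom
p=atz(d["scene"],S([(110,345),(125,375),(170,405),(240,415),(320,402),(370,370),(384,340)]),3)
print("str scene",fitc(p),fitc(p,114.5))
p=atz(d["side"],D([(96,165),(110,195),(150,217),(200,223)]),3)
print("str side",fitc(p),fitc(p,114.5))
p=atz(d["wrist"],[(165,15),(180,55),(220,95),(265,107),(320,90),(355,50),(369,10)],13,o)
print("str wrist",fitc(p),fitc(p,114.5))
E
```

```text
scene bar [[570.08739088 173.1218881   71.        ]
 [480.56116577 193.55461635  71.        ]]
side bar [[486.79051014 184.20656675  71.        ]
 [576.09644965 145.09465353  71.        ]]
pot side (array([ 473.43030757, -223.49089883,  105.20540135]), array([-2.2, -4.1,  1.7, -1.8, -2. ,  2.8,  4. ,  1.6])) (array([ 473.44663738, -223.44809587,  106.        ]), array([-3. , -4.9,  0.9, -2.6, -2.8,  2. ,  3.2,  0.8]))
pot scene (array([ 462.62956752, -216.91770671,  101.47056482]), array([ 5.8, -5.9, -2.5,  4.3, -4.8,  3.1])) (array([ 456.62719282, -218.58660042,  106.        ]), array([ 6.8, -4.5, -3.5,  0.6, -8.5,  2.4]))
str scene (array([532.65097122, 177.20263238, 112.21092192]), array([ 0.5, -1.4,  1.3, -0.1, -0.1, -0.6,  0.5])) (array([534.7881756 , 175.08707703, 114.5       ]), array([-1.6, -2.3,  1.5,  0.6,  0.2, -1.5, -1.6]))
str side (array([539.03006858, 174.43390244, 115.26521433]), array([ 0.6, -2. ,  2.5, -1.1])) (array([538.16943095, 174.25921033, 114.5       ]), array([ 0.7, -2.1,  2.4, -1. ]))
str wrist (array([533.97586999, 178.58763773, 111.83627857]), array([ 0.1, -0.2,  0.1,  0.1,  0.1, -0.4,  0.2])) (array([533.88185852, 182.1389374 , 114.5       ]), array([-2.2, -1.1,  0.5,  0.9,  0.5, -1.3, -2. ]))
```

Emit:
play_rows(moves=[0, -25, -5, -7, 0, 0, -65, -12, -18, 0, 0, -106, -20, -30, 0, 0, -147, -27, -41, 0, 0, -188, -35, -52, 0, 0, -228, -43, -63, 0, 0, -268, -50, -74, 0, 0, -297, -55, -80, 0])

```text
time: 0.82
tool_pos: [469.1, -299.4, 329.6]
tcp_rot: [3.141, 0.001, 1.57]
contact_force: [0.5, 1.0, -0.0]
grip_width: 92.1
```

Emit:
play_rows(moves=[0, 0, 0, 0, 0, 0, 0, 0, 0, 0, 0, 0, 0, 0, 0])

```text
time: 1.07
tool_pos: [469.8, -296.5, 328.1]
tcp_rot: [-3.141, -0.001, 1.57]
contact_force: [0.2, 0.1, -0.5]
grip_width: 92.0
```

```bash
python3 - <<'E'
from plant import bot
import cv2,pickle
o=bot.get_obs();print(o["time"],o["tool_pos"],o["tcp_rot"])
d={}
for n in ["wrist","scene","side"]:
    c=bot.capture(n);d[n]=c
    cv2.imwrite(f"pics/{n}1.png",cv2.cvtColor(c["color"],cv2.COLOR_RGB2BGR))
pickle.dump((o,d),open("cap1.pkl","wb"))
E
```

```text
1.0667 [ 469.84221155 -296.46883613  328.08032242] [-3.14083345e+00 -1.37591201e-03  1.57032529e+00]
```

View pics/wrist1.png

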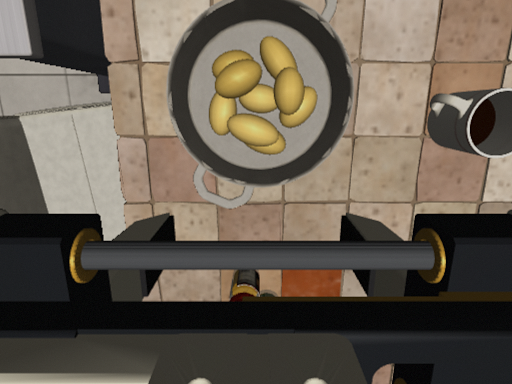

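View pics/scene1.png

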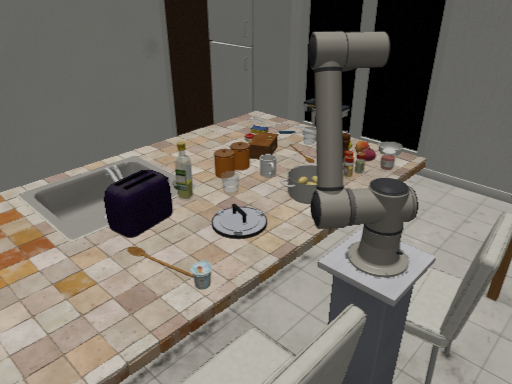

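```bash
cat > ov.py <<'E'
from h import *
def draw(src,dst,c,o,circles,box,k,segs=[]):
    im=cv2.imread(src);x0,y0,x1,y1=box
    big=cv2.resize(im[y0:y1,x0:x1],None,fx=k,fy=k,interpolation=cv2.INTER_CUBIC)
    for P,col in circles:
        uv=((proj(c,P,o)-[x0,y0]+.5)*k).astype(int)
        cv2.polylines(big,[uv.reshape(-1,1,2)],False,col,1)
    cv2.imwrite(dst,big)
E
python3 - <<'E'
from ov import *
o,d=pickle.load(open("cap1.pkl","rb"))
c=d["wrist"];g=cv2.cvtColor(c["color"],cv2.COLOR_RGB2GRAY)
hc=cv2.HoughCircles(g,cv2.HOUGH_GRADIENT,1,50,param1=100,param2=20,minRadius=80,maxRadius=110);print(hc[0][:3])
print(atz(c,hc[0][:3,:2],105,o))
a=atz(c,[(168.5,92),(351.5,92)],105,o);print(a)
cx,cy=473.5,-223.4
draw("pics/wrist1.png","pics/o1.png",c,o,[(circ(cx,cy,105,106),(0,0,255)),],(150,0,370,210),3.6)
E
```

```text
[[259.5  90.5  92.7]]
[[ 471.81416761 -211.55666803  105.        ]]
[[ 369.57143903 -213.02209148  105.        ]
 [ 575.12223893 -213.31562045  105.        ]]
```

View pics/o1.png

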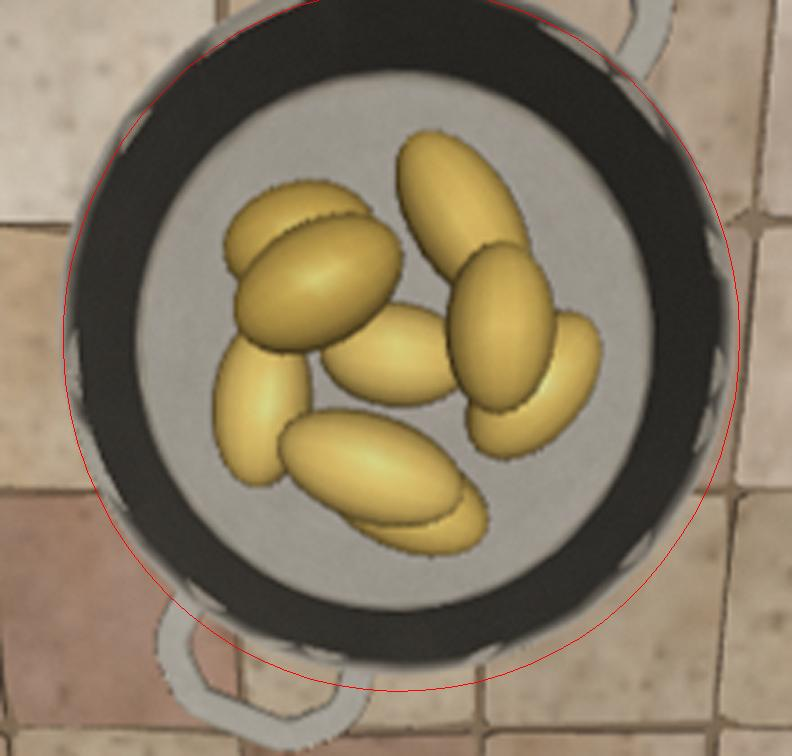

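```bash
python3 - <<'E'
from ov import *
o,d=pickle.load(open("cap1.pkl","rb"))
c=d["wrist"]
px=np.array([(66,330),(732,335),(400,669),(108,490),(690,490),(180,590),(540,642),(620,590),(150,115),(215,50),(70,280)])/3.6+[150,0]-.5
p=atz(c,px,105,o);x,r=fitc(p);print(x,r,fitc(p,106))
draw("pics/wrist1.png","pics/o1.png",c,o,[(circ(x[0],x[1],105,x[2]),(0,0,255)),],(150,0,370,210),3.6)
for n in("side","scene"):
  box=(225,190,315,265) if n=="side" else (270,150,360,210)
  draw(f"pics/{n}1.png",f"pics/o1{n}.png",d[n],o,[(circ(x[0],x[1],105,106),(0,0,255)),(circ(x[0],x[1],0,106),(0,255,0)),(circ(x[0],x[1],105,103),(255,0,0))],box,8)
a,b=cv2.imread("pics/o1side.png"),cv2.imread("pics/o1scene.png")
cv2.imwrite("pics/o1c.png",cv2.resize(np.vstack([a,b]),(400,600)))
# pot handles wrist at z 84
h=atz(c,[(223,200),(330,5)],84,o);print(h,h[1]-h[0])
E
```

```text
[ 472.9364475  -220.34354262  103.14334277] [ 1.2  0.8 -2.  -0.3 -0.5  0.5  0.1  1.  -1.3 -0.7  1.1] (array([ 474.22152233, -218.34391705,  106.        ]), array([-0.5, -3.5, -2.8, -1.2, -3.7,  0. , -1.5, -1.3, -4.6, -4.5, -0.9]))
[[ 424.57403438 -346.67107922   84.        ]
 [ 550.32093685 -119.76468755   84.        ]] [125.74690247 226.90639168   0.        ]
```

View pics/o1.png

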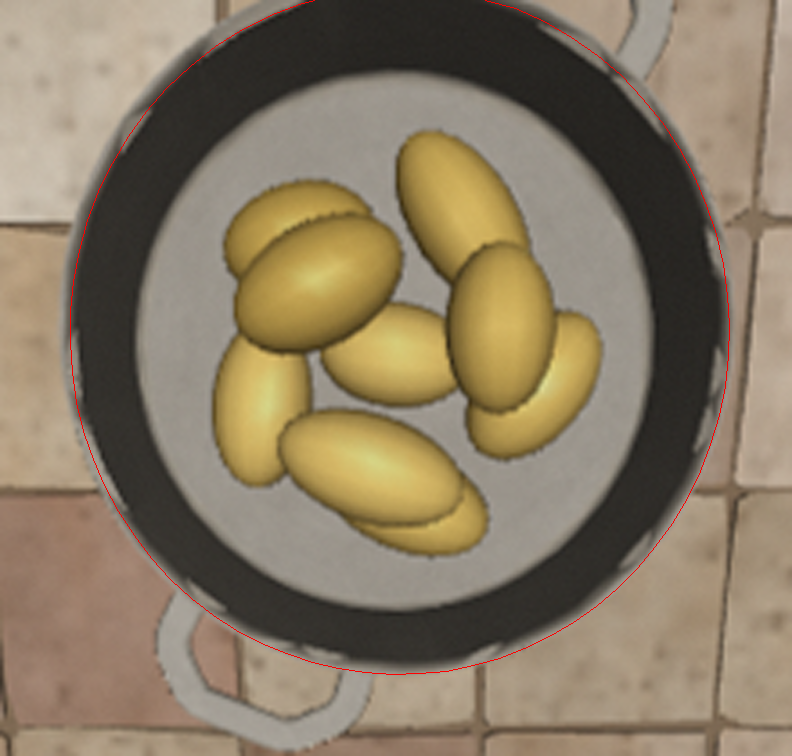

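View pics/o1side.png

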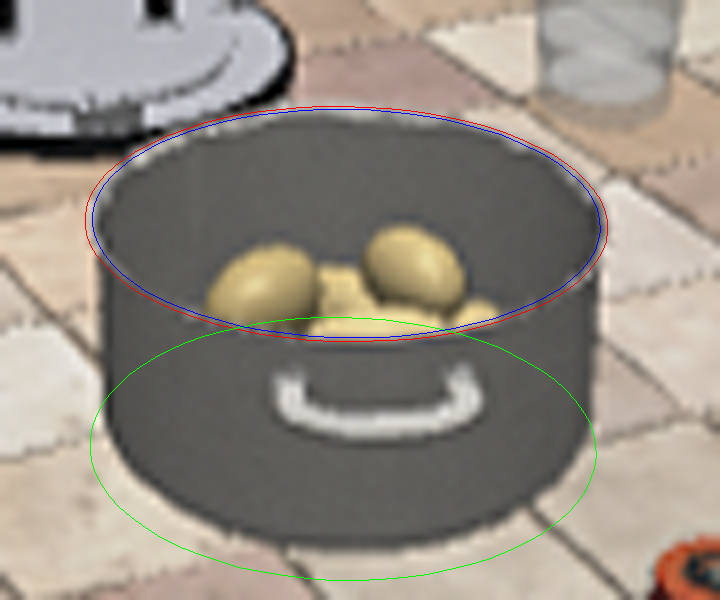

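View pics/o1scene.png

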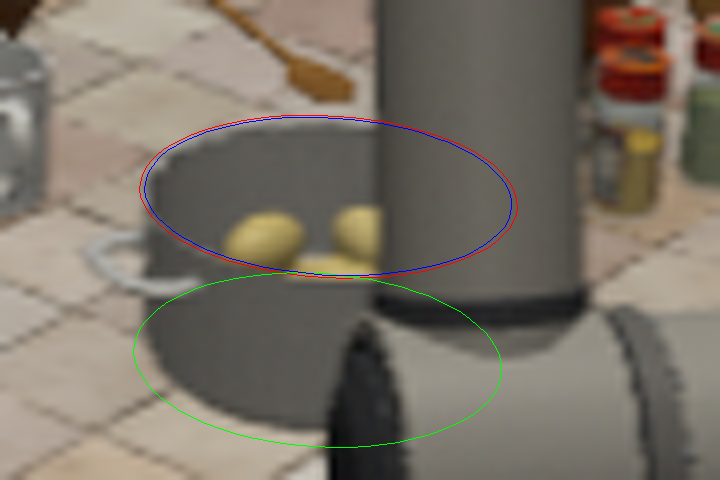

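```bash
python3 - <<'E'
from ov import *
o,d=pickle.load(open("cap1.pkl","rb"))
c=d["wrist"]
im=cv2.imread("pics/wrist1.png")
k=6
for i,(x0,y0) in enumerate([(160,0),(250,0),(160,100),(250,100)]):
    cv2.imwrite(f"pics/q{i}.png",cv2.resize(im[y0:y0+95,x0:x0+110],None,fx=k,fy=k,interpolation=cv2.INTER_CUBIC))
q=[cv2.imread(f"pics/q{i}.png") for i in range(4)]
cv2.imwrite("pics/qa.png",q[0]);
E
```

```text
(no output)
```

View pics/q0.png

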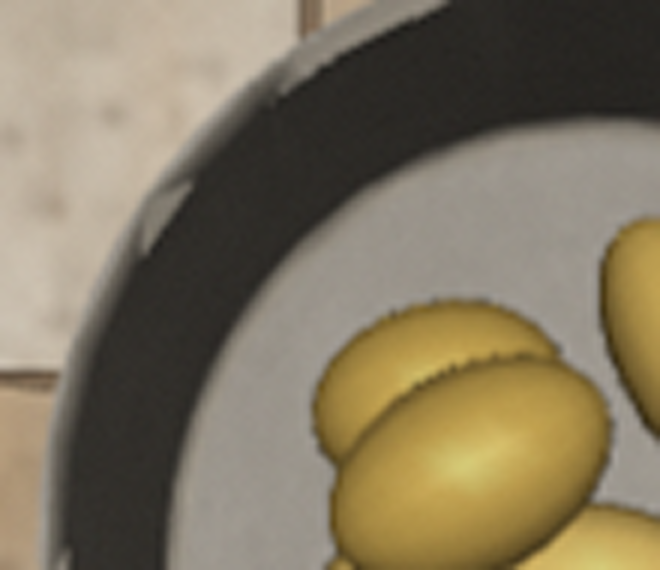

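View pics/q3.png

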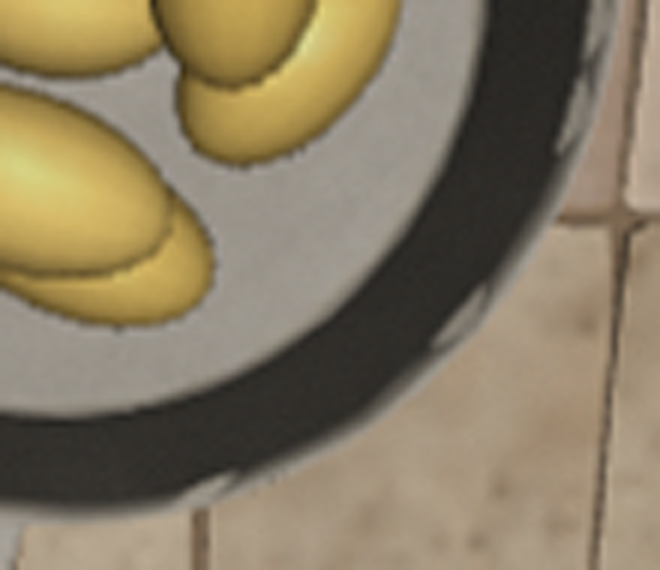

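View pics/q1.png

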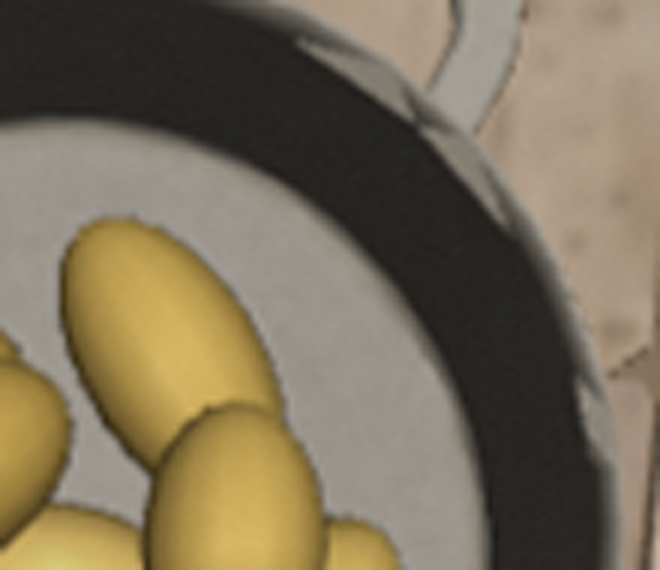

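View pics/q2.png

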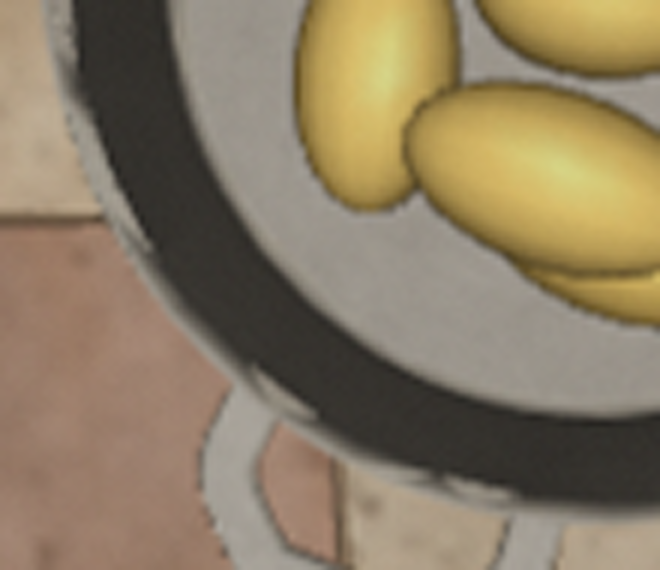

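```bash
python3 - <<'E'
from ov import *
o,d=pickle.load(open("cap1.pkl","rb"))
c=d["wrist"]
Q=[((160,0),[(48,480),(58,390),(90,300),(150,200),(215,120),(290,55),(365,8)]),
((250,0),[(290,8),(410,85),(470,150),(520,215),(570,300),(607,380),(620,470)]),
((160,100),[(48,30),(65,110),(105,205),(170,300),(235,370),(330,445),(450,500),(560,518)]),
((250,100),[(612,60),(590,140),(540,235),(480,315),(400,390),(310,450),(220,495),(100,518)])]
px=np.vstack([np.array(p)/6+off-.4 for off,p in Q])
np.save("potpx.npy",px)
for z in(105,100,95):
    p=atz(c,px,z,o);x,r=fitc(p);print(z,x,r)
# free tilt in camera (roll/pitch offset)?
def f(q):
    oo=dict(o);oo["tool_pos"]=o["tool_pos"]; oo["tcp_rot"]=o["tcp_rot"]+np.r_[q[3:5],0]
    p=atz(c,px,105,oo);return np.hypot(p[:,0]-q[0],p[:,1]-q[1])-q[2]
s=least_squares(f,[472,-215,103,0,0],x_scale=[1,1,1,.01,.01]);print(s.x,np.round(s.fun,1))
E
```

```text
105 [ 472.13227461 -217.92805792  104.42994935] [-0.3  0.7  0.4 -0.4 -0.3 -0.1  0.3 -0.4 -0.4 -1.1 -1.  -0.2  1.4  0.8
  0.5  0.7  0.2 -0.8 -0.9 -0.1  0.6  0.2  1.1  1.3  0.1 -0.6 -1.3 -1.2
  0.2  0.2]
100 [ 472.16809592 -217.79253571  105.88443579] [-0.3  0.7  0.4 -0.4 -0.3 -0.1  0.3 -0.4 -0.4 -1.1 -1.  -0.2  1.5  0.9
  0.5  0.7  0.2 -0.8 -0.9 -0.1  0.6  0.2  1.2  1.3  0.1 -0.6 -1.3 -1.2
  0.2  0.2]
95 [ 472.20391723 -217.65701351  107.33892224] [-0.3  0.7  0.4 -0.4 -0.3 -0.1  0.3 -0.4 -0.4 -1.2 -1.  -0.2  1.5  0.9
  0.6  0.7  0.2 -0.8 -0.9 -0.1  0.6  0.2  1.2  1.3  0.1 -0.6 -1.3 -1.3
  0.2  0.2]
[ 4.73106754e+02 -1.92415719e+02  1.07406748e+02 -3.38684842e-03
 -9.79436307e-02] [-0.6  0.5  0.2 -0.5 -0.1  0.2  0.7  0.1 -0.1 -1.  -1.  -0.3  1.3  0.6
  0.2  0.4 -0.  -0.8 -0.8  0.1  0.9  0.6  0.8  0.9 -0.2 -0.8 -1.3 -1.1
  0.5  0.6]
```

```bash
python3 - <<'E'
from ov import *
o,d=pickle.load(open("cap1.pkl","rb"))
x=(472.1,-217.9)
draw(f"pics/side1.png",f"pics/o2side.png",d["side"],o,[(circ(x[0],x[1],100,105),(0,0,255)),(circ(x[0],x[1],105,103),(255,0,0))],(225,190,315,265),8)
_,e=pickle.load(open("cap0.pkl","rb"))
draw(f"pics/scene0.png",f"pics/o2scene.png",e["scene"],o,[(circ(x[0],x[1],100,105),(0,0,255)),(circ(x[0],x[1],105,103),(255,0,0))],(270,150,360,210),8)
E
```

```text
(no output)
```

View pics/o2side.png

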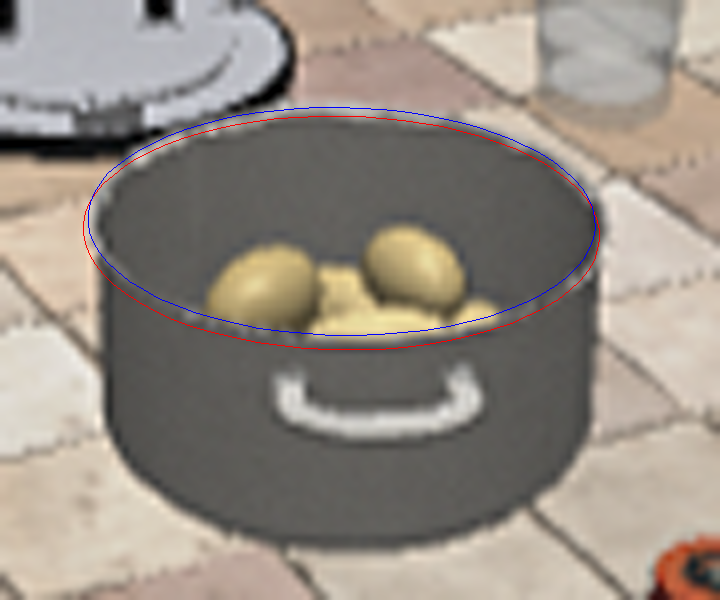

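View pics/o2scene.png

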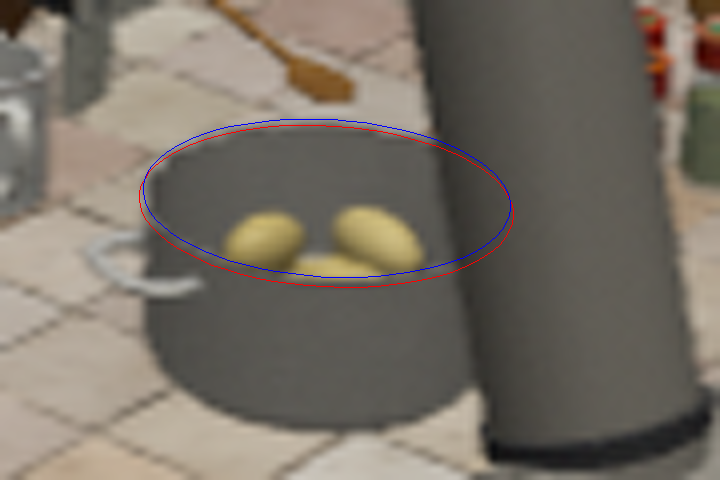

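Emit:
play_rows(moves=[0, 25, 4, 3, 0, 0, 65, 10, 8, 0, 0, 106, 17, 12, 0, 0, 147, 23, 16, 0, 0, 188, 30, 20, 0, 0, 228, 36, 24, 0, 0, 268, 43, 28, 0, 0, 308, 50, 32, 0])

```text
time: 1.88
tool_pos: [519.5, 14.3, 296.8]
tcp_rot: [3.141, 0.0, 1.573]
contact_force: [0.8, -0.6, 0.2]
grip_width: 91.9
```

Emit:
play_rows(moves=[0, 38, 6, 4, 0, 0, 70, 11, 6, 0, 0, 93, 14, 8, 0, 0, 93, 14, 8, 0, 0, 93, 14, 8, 0, 0, 93, 14, 8, 0])

```text
time: 2.38
tool_pos: [533.6, 104.3, 288.8]
tcp_rot: [-3.141, 0.0, 1.572]
contact_force: [-0.4, -1.0, -0.1]
grip_width: 91.8
```

```bash
python3 - <<'E'
from plant import bot
import cv2,pickle
o=bot.get_obs();print(o["time"],o["tool_pos"],o["tcp_rot"])
d={}
for n in ["wrist"]:
    c=bot.capture(n);d[n]=c
    cv2.imwrite(f"pics/{n}2.png",cv2.cvtColor(c["color"],cv2.COLOR_RGB2BGR))
pickle.dump((o,d),open("cap2.pkl","wb"))
E
```

```text
2.3833 [533.59759234 104.31885018 288.76115388] [-3.14149257e+00  4.21530081e-04  1.57225283e+00]
```

View pics/wrist2.png

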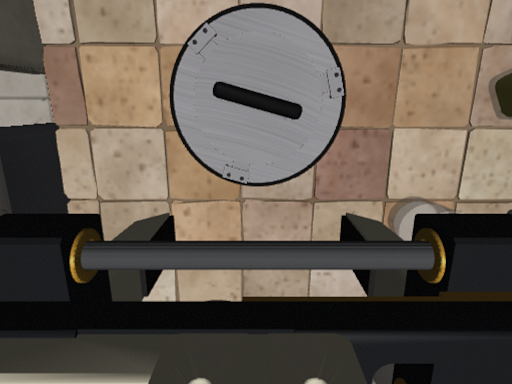

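```bash
python3 - <<'E'
from ov import *
im=cv2.imread("pics/wrist2.png")
cv2.imwrite("pics/l2.png",cv2.resize(im[0:195,160:355],None,fx=3,fy=3,interpolation=cv2.INTER_CUBIC))
cv2.imwrite("pics/l2b.png",cv2.resize(im[60:140,200:315],None,fx=6,fy=6,interpolation=cv2.INTER_CUBIC))
E
```

```text
(no output)
```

View pics/l2.png

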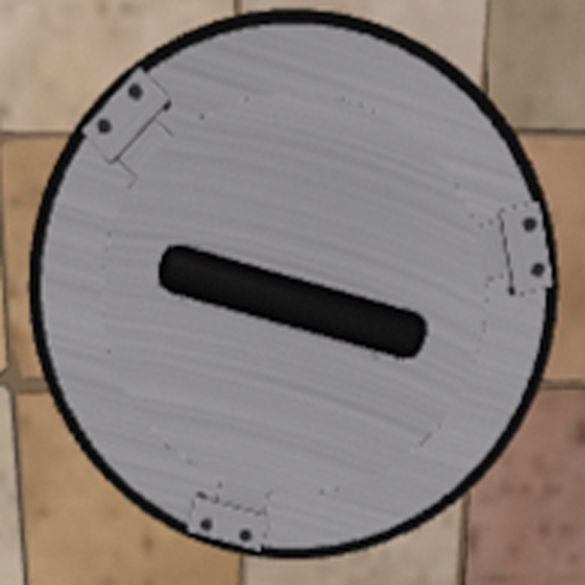

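View pics/l2b.png

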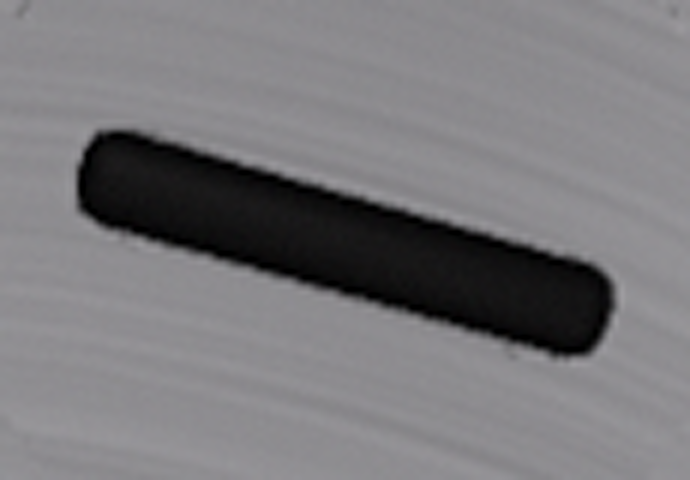

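```bash
python3 - <<'E'
from ov import *
o,d=pickle.load(open("cap2.pkl","rb"));c=d["wrist"]
g=cv2.cvtColor(c["color"],cv2.COLOR_RGB2GRAY)
m=np.zeros_like(g);m[70:130,205:310]=(g[70:130,205:310]<70)*255
M=cv2.moments(m,True);ctr=(M["m10"]/M["m00"],M["m01"]/M["m00"])
rect=cv2.minAreaRect(cv2.findContours(m,cv2.RETR_EXTERNAL,cv2.CHAIN_APPROX_NONE)[0][0]);print(ctr,rect)
box=cv2.boxPoints(rect);w=atz(c,box,71,o)
print(w, atz(c,ctr,71,o),atz(c,ctr,64,o))
e=[w[1]-w[0],w[2]-w[1]];
for v in e: print(np.linalg.norm(v),np.degrees(np.arctan2(v[1],v[0])))
# strainer rim: outer dark ring: radial
cen=np.array([258,95.])
pts=[]
for a in np.arange(0,360,6):
    u=np.array([np.cos(np.radians(a)),np.sin(np.radians(a))])
    r=np.arange(75,97,.25);s=np.array([cv2.getRectSubPix(g,(1,1),tuple((cen+u*x).astype(float)))[0,0] for x in r]).astype(float)
    s=np.convolve(s,np.ones(3)/3,"same");
    dk=np.where(s[2:-2]<70)[0]
    if len(dk): pts.append(cen+u*(r[2+dk[-1]]+.5))
pts=np.array(pts);print(len(pts),pts[:,0].min(),pts[:,0].max(),pts[:,1].min(),pts[:,1].max())
for z in(0,5,13): p=atz(c,pts,z,o);x,r=fitc(p);print(z,x,np.abs(r).max(),r.std())
E
```

```text
(256.68868587491215, 100.14898102600141) ((256.8107604980469, 100.15788269042969), (91.48173522949219, 16.205787658691406), 16.04900360107422)
[[481.30853504 183.48024828  71.        ]
 [486.84079227 199.86228299  71.        ]
 [584.18292205 173.10935597  71.        ]
 [579.76969896 156.05371735  71.        ]] [[532.41274787 178.32413955  71.        ]] [[532.39923094 178.42215151  64.        ]]
17.290949408240458 71.34003604238173
100.9515197223612 -15.367408548340869
60 168.75 346.25 2.5 186.0
0 [533.1111151  178.27334973 117.94147964] 0.7 0.23698921681985635
5 [533.11093064 178.21564723 116.55246759] 0.7 0.236619713652284
13 [533.1106355  178.12332324 114.33004831] 0.7 0.236619713652284
```

Emit:
play_rows(moves=[0, 10, 0, 10, 5, 0, 25, 0, 30, 12, 0, 40, 0, 55, 19, 0, 52, -1, 80, 26, 0, 62, -1, 100, 33, 0, 70, -1, 112, 40, 0, 74, -1, 118, 47, 0, 74, -1, 120, 54])

```text
time: 3.1
tool_pos: [532.4, 177.4, 167.4]
tcp_rot: [-3.141, 0.002, 0.621]
contact_force: [0.2, -0.6, 0.6]
grip_width: 91.5
```

Emit:
play_rows(moves=[0, 0, 0, 0, 7, 0, 0, 0, 0, 14, 0, 0, 0, 0, 21, 0, 0, 0, 0, 28, 0, 0, 0, 0, 35, 0, 0, 0, 0, 42, 0, 0, 0, 0, 48, 0, 0, 0, 0, 51.6])

```text
time: 3.77
tool_pos: [533.3, 176.6, 169.1]
tcp_rot: [-3.142, -0.0, -0.28]
contact_force: [-0.3, -0.4, 0.8]
grip_width: 92.0
```

Emit:
play_rows(moves=[0, 0, 0, 0, 0, 0, 0, 0, 0, 0, 0, 0, 0, 0, 0])

```text
time: 4.02
tool_pos: [533.2, 177.4, 168.9]
tcp_rot: [-3.142, -0.0, -0.271]
contact_force: [-0.1, -0.2, -0.5]
grip_width: 91.7
```

```bash
python3 - <<'E'
from plant import bot
import cv2,pickle
from h import *
o=bot.get_obs();print(o["time"],o["tool_pos"],np.degrees(o["tcp_rot"]),np.degrees(o["joint_positions"]))
d={}
for n in ["wrist"]:
    c=bot.capture(n);d[n]=c
    cv2.imwrite(f"pics/{n}3.png",cv2.cvtColor(c["color"],cv2.COLOR_RGB2BGR))
pickle.dump((o,d),open("cap3.pkl","wb"))
R=Ro.from_euler("xyz",o["tcp_rot"]).as_matrix()
print("shift needed",R.T@(np.array([533,178.2,67])-o["tool_pos"]))
E
```

```text
4.0167 [533.15383133 177.35561703 168.87679251] [-1.79998736e+02 -1.44146353e-02 -1.55440487e+01] [ 1.05878221e+01  2.76195275e+01  8.80700500e+01 -5.78658450e-03
  6.42969247e+01  1.16134380e+02]
shift needed [ -0.40011236  -0.77002846 101.87671209]
```

View pics/wrist3.png

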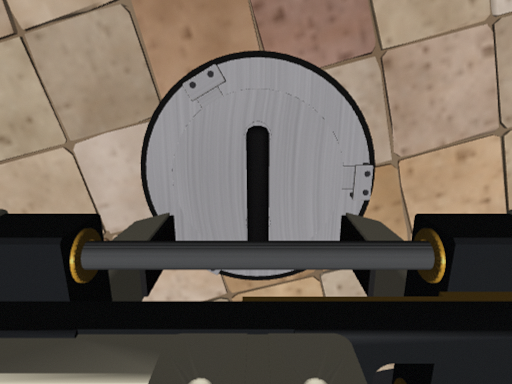

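Emit:
play_rows(moves=[0, 0, 0, 15, 0, 0, 0, 0, 40, 0, 0, 0, 0, 65, 0, 0, 0, 0, 85, 0, 0, 0, 0, 96, 0, 0, 0, 0, 102, 0, 0, 0, 0, 102, 0, 0, 0, 0, 102, 0])

```text
time: 4.73
tool_pos: [533.6, 178.1, 67.4]
tcp_rot: [-3.141, -0.001, -0.272]
contact_force: [0.3, 0.2, -0.0]
grip_width: 91.5
```

```bash
cat > snap.py <<'E'
import sys
from plant import bot
from h import *
k=sys.argv[1]
o=bot.get_obs();print(o["time"],o["tool_pos"].round(2),np.degrees(o["tcp_rot"]).round(2),np.degrees(o["joint_positions"]).round(1),o["contact_force"].round(2),o["moment"].round(2),o["grip_width"])
d={}
for n in sys.argv[2:]:
    c=bot.capture(n);d[n]=c
    cv2.imwrite(f"pics/{n}{k}.png",cv2.cvtColor(c["color"],cv2.COLOR_RGB2BGR))
pickle.dump((o,d),open(f"cap{k}.pkl","wb"))
if "side" in d: cv2.imwrite(f"pics/side{k}z.png",cv2.resize(cv2.imread(f"pics/side{k}.png")[120:270,180:380],None,fx=4,fy=4,interpolation=cv2.INTER_CUBIC))
if "scene" in d: cv2.imwrite(f"pics/scene{k}z.png",cv2.resize(cv2.imread(f"pics/scene{k}.png")[110:260,180:380],None,fx=4,fy=4,interpolation=cv2.INTER_CUBIC))
E
python3 snap.py 4 side wrist
```

```text
4.7333 [533.59 178.09  67.41] [-1.7997e+02 -6.0000e-02 -1.5580e+01] [ 10.7  35.   93.8  -0.   51.1 116.2] [ 0.31  0.15 -0.  ] [ 0.08  0.08 -0.01] 91.4841465416838
```

View pics/side4z.png

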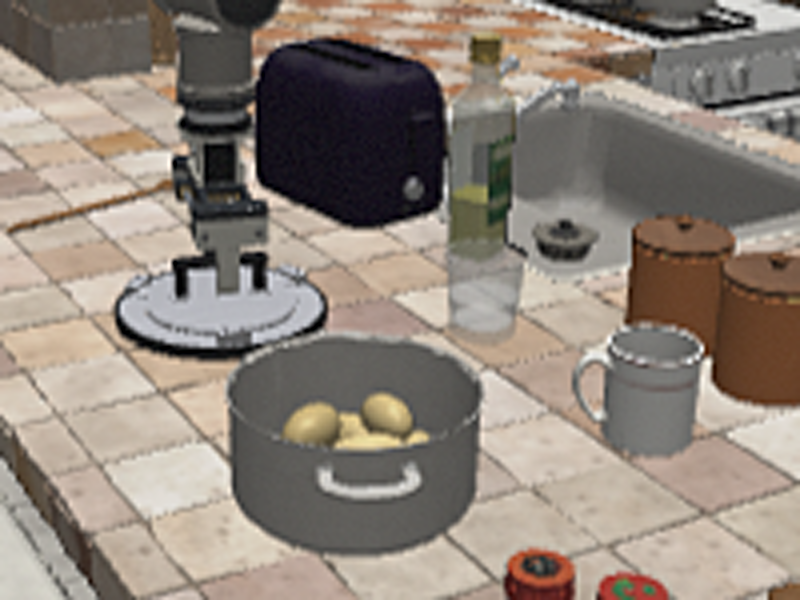

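View pics/wrist4.png

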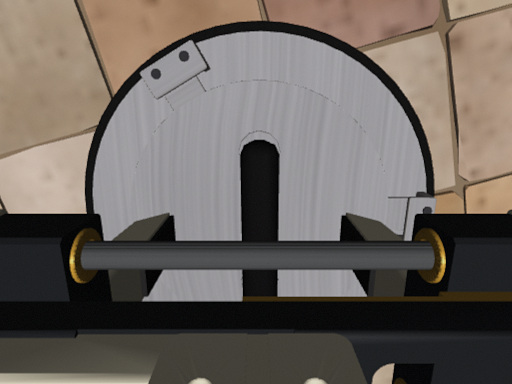

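Emit:
play_rows(moves=[255, 0, 0, 0, 0, 255, 0, 0, 0, 0, 255, 0, 0, 0, 0, 255, 0, 0, 0, 0, 255, 0, 0, 0, 0, 255, 0, 0, 0, 0, 255, 0, 0, 0, 0, 255, 0, 0, 0, 0])

```text
time: 5.5
tool_pos: [533.0, 178.0, 66.7]
tcp_rot: [3.142, -0.0, -0.272]
contact_force: [0.4, 0.0, 0.5]
grip_width: 43.3
```

Emit:
play_rows(moves=[255, 0, 0, 0, 0, 255, 0, 0, 0, 0, 255, 0, 0, 0, 0, 255, 0, 0, 0, 0])

```text
time: 5.83
tool_pos: [532.9, 177.9, 66.7]
tcp_rot: [3.141, 0.0, -0.272]
contact_force: [0.6, -0.1, -0.9]
grip_width: 17.5
```

Emit:
play_rows(moves=[255, 0, 0, 0, 0, 255, 0, 0, -1, 0, 255, 0, 0, -2, 0, 255, 0, 0, -4, 0, 255, 0, 0, -6, 0, 255, 0, 0, -8, 0, 255, 0, 0, -12, 0, 255, 0, 0, -18, 0])

```text
time: 6.5
tool_pos: [532.4, 177.9, 84.4]
tcp_rot: [3.141, 0.002, -0.272]
contact_force: [-0.1, -0.2, -6.1]
grip_width: 17.9
```

Emit:
play_rows(moves=[255, 0, 0, -8, 0, 255, 0, 0, -20, 0, 255, 0, 0, -40, 0, 255, 0, 0, -60, 0, 255, 0, 0, -80, 0, 255, 0, 0, -95, 0, 255, 0, 0, -105, 0, 255, 0, 0, -110, 0])

```text
time: 7.17
tool_pos: [533.5, 178.1, 196.8]
tcp_rot: [-3.14, -0.003, -0.272]
contact_force: [0.1, 0.5, -6.3]
grip_width: 17.5
```

```bash
python3 snap.py 5 side wrist scene
```

```text
7.1667 [533.53 178.12 196.78] [-1.7993e+02 -1.5000e-01 -1.5600e+01] [ 10.7  26.   86.   -0.   67.9 116.3] [ 0.11  0.48 -6.3 ] [0.12 0.16 0.01] 17.4611210685831
```

View pics/side5z.png

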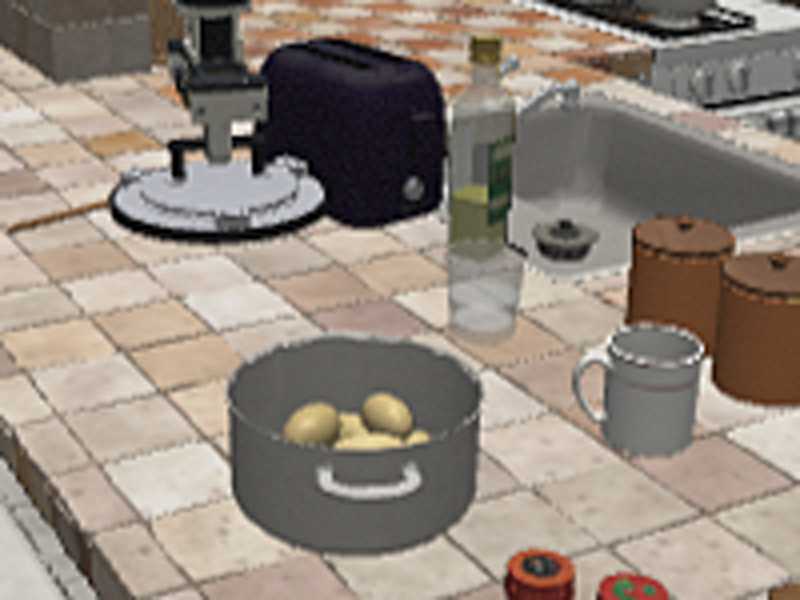

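View pics/wrist5.png

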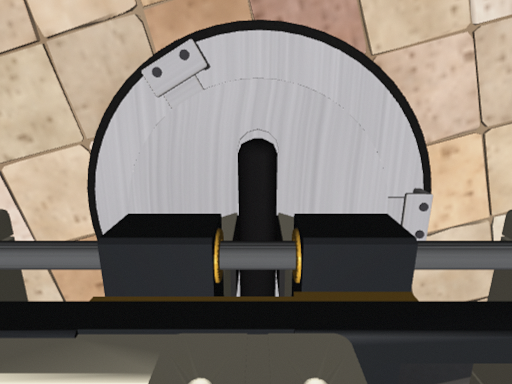

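View pics/scene5z.png

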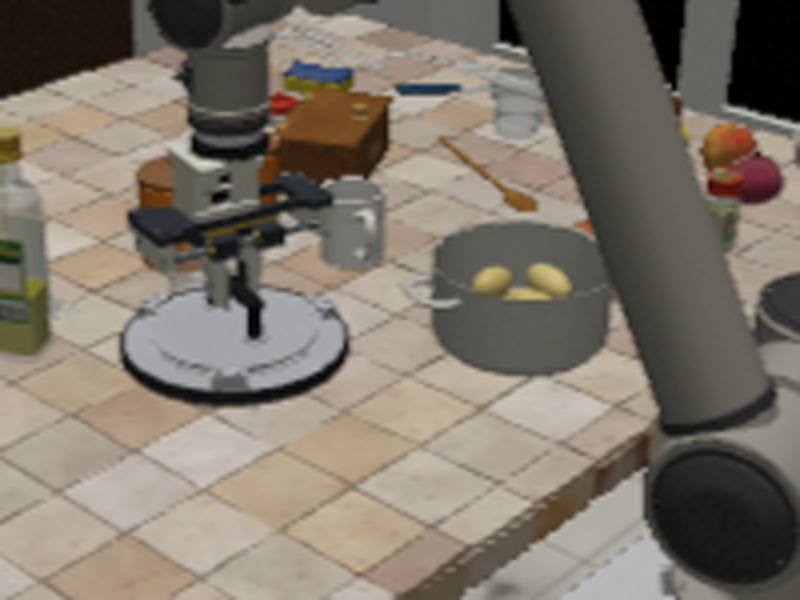

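```bash
cat > rim.py <<'E'
from h import *
def rim(k,zc,cen,rmin,rmax,angs,th=70):
    o,d=pickle.load(open(f"cap{k}.pkl","rb"));c=d["wrist"]
    g=cv2.cvtColor(c["color"],cv2.COLOR_RGB2GRAY);pts=[]
    for a in angs:
        u=np.array([np.cos(np.radians(a)),np.sin(np.radians(a))])
        r=np.arange(rmin,rmax,.25);s=np.array([cv2.getRectSubPix(g,(1,1),tuple((cen+u*x).astype(float)))[0,0] for x in r]).astype(float)
        dk=np.where(s<th)[0]
        if len(dk): pts.append(cen+u*(r[dk[-1]]+.3))
    pts=np.array(pts)
    p=atz(c,pts,zc,o)
    # to tool frame
    R=Ro.from_euler("xyz",o["tcp_rot"]).as_matrix()
    t=(p-o["tool_pos"])@R
    f=lambda q:np.hypot(t[:,0]-q[0],t[:,1]-q[1])-114.4
    for lo in("linear",):
        s=least_squares(f,[0,0],loss="soft_l1");print(k,"tool-frame centre",s.x.round(2),np.round(f(s.x),1))
        x,r=fitc(t);print("   free",x.round(2),r.std().round(2))
    print(pts.astype(int)[::4].tolist())
E
python3 - <<'E'
from rim import *
A=list(range(185,356,5))
rim(4,13,np.array([260,190.]),150,185,A)
rim(5,196.8-71.7+13,np.array([260,190.]),150,185,A)
E
```

```text
4 tool-frame centre [-1.43  0.17] [-0.7 -0.6 -0.5 -0.3 -0.  -0.1 -0.2 -0.2 -0.1 -0.1  0.1  0.3  0.   0.2
  0.2  0.3  0.1  0.3  0.2  0.1  0.1  0.1  0.2  0.1  0.1 -0.  -0.1 -0.1
 -0.2 -0.4 -0.2 -0.2 -0.5 -0.5 -0.5]
   free [ -0.42   0.17 113.58] 0.1
[[85, 174], [100, 115], [137, 67], [187, 35], [245, 21], [303, 25], [358, 49], [401, 90], [427, 145]]
5 tool-frame centre [ 0.16 -0.12] [-0.5 -0.6 -0.6 -0.1 -0.2 -0.1 -0.2 -0.  -0.1  0.   0.1  0.3  0.   0.1
  0.3  0.  -0.   0.3  0.1  0.1  0.2  0.1  0.   0.2  0.   0.  -0.1 -0.1
 -0.2 -0.3 -0.2 -0.2 -0.2 -0.4 -0.5]
   free [ 9.8000e-01 -1.1000e-01  1.1374e+02] 0.11
[[87, 174], [102, 116], [137, 67], [187, 34], [245, 20], [304, 25], [358, 49], [400, 91], [425, 145]]
```

Emit:
play_rows(moves=[255, 0, 2, -5, 0, 255, 1, 8, -14, 0, 255, 2, 20, -20, 0, 255, 5, 40, -25, 0, 255, 8, 65, -25, 0, 255, 11, 93, -25, 0, 255, 15, 122, -25, 0, 255, 18, 151, -25, 0])

```text
time: 7.98
tool_pos: [509.2, 25.6, 220.3]
tcp_rot: [3.141, -0.001, -0.272]
contact_force: [1.1, -1.1, -5.4]
grip_width: 17.7
```

Emit:
play_rows(moves=[255, 3, 29, 0, 0, 255, 7, 58, 0, 0, 255, 10, 87, 0, 0, 255, 14, 116, 0, 0, 255, 17, 144, 0, 0, 255, 20, 169, 0, 0, 255, 23, 190, 0, 0, 255, 25, 207, 0, 0])

```text
time: 8.65
tool_pos: [477.1, -181.1, 220.3]
tcp_rot: [3.141, -0.001, -0.274]
contact_force: [-0.2, -0.4, -6.1]
grip_width: 17.7
```

Emit:
play_rows(moves=[255, 2, 14, 0, 0, 255, 3, 24, 0, 0, 255, 4, 32, 0, 0, 255, 4.7, 37, 0, 0, 255, 4.7, 40, 0, 0, 255, 4.7, 40.4, 0, 0, 255, 4.7, 40.4, 0, 0, 255, 4.7, 40.4, 0, 0])

```text
time: 9.32
tool_pos: [471.9, -217.9, 219.7]
tcp_rot: [-3.141, 0.0, -0.271]
contact_force: [-0.1, 0.2, -6.7]
grip_width: 17.5
```

```bash
python3 snap.py 6 side wrist scene; python3 -c "
from rim import *
rim(6,221-71.7+13,np.array([260,190.]),150,185,list(range(185,356,5)))"
```

```text
9.3167 [ 471.91 -217.89  219.74] [-179.98    0.    -15.55] [-33.2  20.5  90.8   0.   68.7  72.3] [-0.09  0.23 -6.69] [0.08 0.16 0.01] 17.456459508199753
6 tool-frame centre [-0.61  0.04] [-1.  -0.9 -0.8 -0.5 -0.4 -0.4 -0.3 -0.  -0.  -0.1  0.   0.4  0.1  0.2
  0.3  0.1  0.2  0.4  0.8  0.2  0.2  0.1  0.1  0.1 -0.1 -0.1  0.1 -0.1
 -0.3 -0.3 -0.3 -0.5 -0.7 -1.  -0.8]
   free [1.0100e+00 6.0000e-02 1.1309e+02] 0.14
[[87, 174], [102, 116], [137, 67], [187, 34], [245, 20], [304, 25], [357, 50], [400, 91], [425, 145]]
```

View pics/side6z.png

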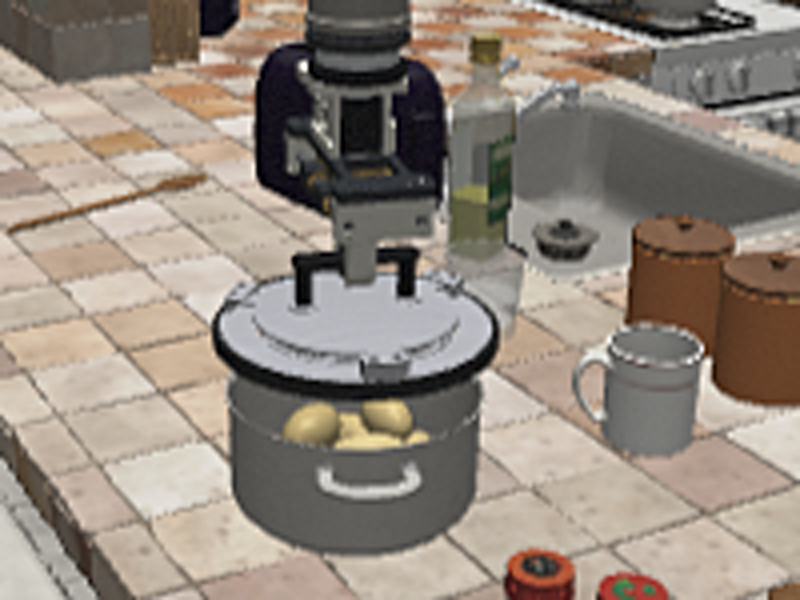

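View pics/scene6z.png

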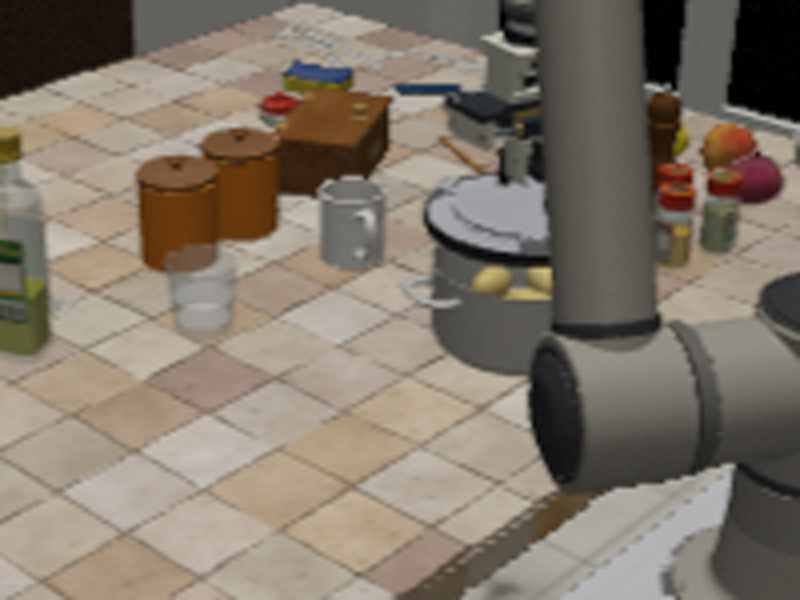

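View pics/wrist6.png

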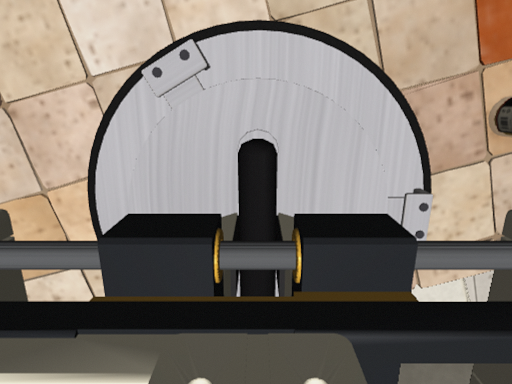

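```bash
python3 - <<'E'
from ov import *
o,d=pickle.load(open("cap6.pkl","rb"));c=d["side"]
o1,d1=pickle.load(open("cap1.pkl","rb"))
t=(472.4,-218.0)
for z,r in((148,114.5),(155,114.5),(162,114.5)):
    u=proj(c,circ(*t,z,r,720));print("str",z,u[:,0].min(),u[:,0].max(),u[:,0].mean(),u[:,1].max(),u[:,1].min())
for p in((472.1,-217.9),(474,-219.5)):
    u=proj(c,circ(*p,104,104,720));print("pot",u[:,0].min(),u[:,0].max(),u[:,1].min(),u[:,1].max())
im=cv2.imread("pics/side6.png")
cv2.imwrite("pics/s6L.png",np.hstack([cv2.resize(im[185:245,225:260],None,fx=10,fy=10,interpolation=cv2.INTER_CUBIC),cv2.resize(im[185:245,280:315],None,fx=10,fy=10,interpolation=cv2.INTER_CUBIC)]))
E
```

```text
str 148 231.7236158901383 303.24642481328186 267.4788951133878 220.4070012264533 190.3895760618691
str 155 231.67182637450392 303.35515819455554 267.5071336501649 218.26936909164988 188.53992991792805
str 162 231.61980468010506 303.46438156424796 267.53549955619616 216.12127242328285 186.68271167472045
pot 235.1865779853915 299.2076602711815 203.08241599501224 231.89620623369174
pot 235.92590466563087 299.9766198323847 203.1455200169952 231.98292946222776
```

View pics/s6L.png

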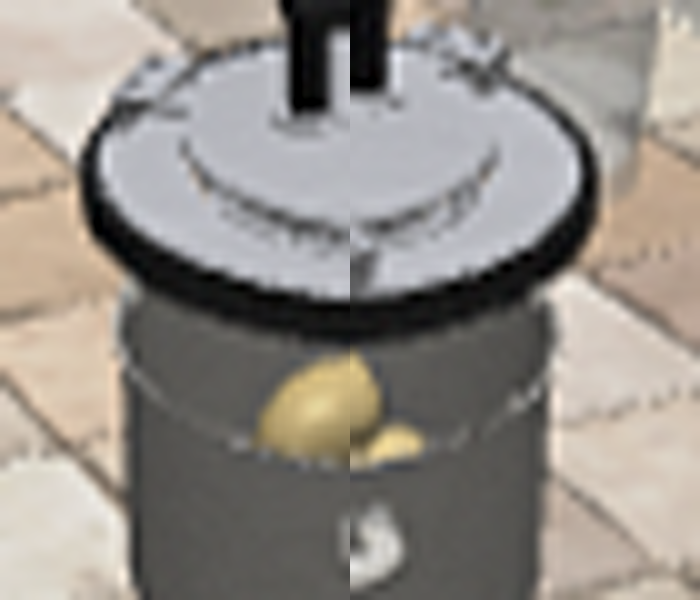

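Emit:
play_rows(moves=[255, 0, 0, 4, 0, 255, 0, 0, 12, 0, 255, 0, 0, 22, 0, 255, 0, 0, 30, 0, 255, 0, 0, 35, 0, 255, 0, 0, 38, 0, 255, 0, 0, 39, 0, 255, 0, 0, 39, 0])

```text
time: 10.13
tool_pos: [471.8, -218.6, 180.5]
tcp_rot: [-3.141, 0.0, -0.272]
contact_force: [0.7, -0.8, -5.6]
grip_width: 17.7
```

Emit:
play_rows(moves=[255, 0, 0, 1, 0, 255, 0, 0, 2, 0, 255, 0, 0, 3, 0, 255, 0, 0, 4, 0, 255, 0, 0, 5, 0, 255, 0, 0, 6, 0, 255, 0, 0, 6, 0])

```text
time: 10.72
tool_pos: [471.7, -218.5, 174.5]
tcp_rot: [-3.141, 0.0, -0.272]
contact_force: [-0.2, 0.8, -5.2]
grip_width: 17.8
```

```bash
python3 snap.py 7 side scene
```

```text
10.7167 [ 471.7  -218.48  174.5 ] [-1.7999e+02  2.0000e-02 -1.5600e+01] [-33.3  23.2  94.4  -0.   62.3  72.3] [-0.17  0.84 -5.18] [0.05 0.14 0.01] 17.789312107538372
```

View pics/side7z.png

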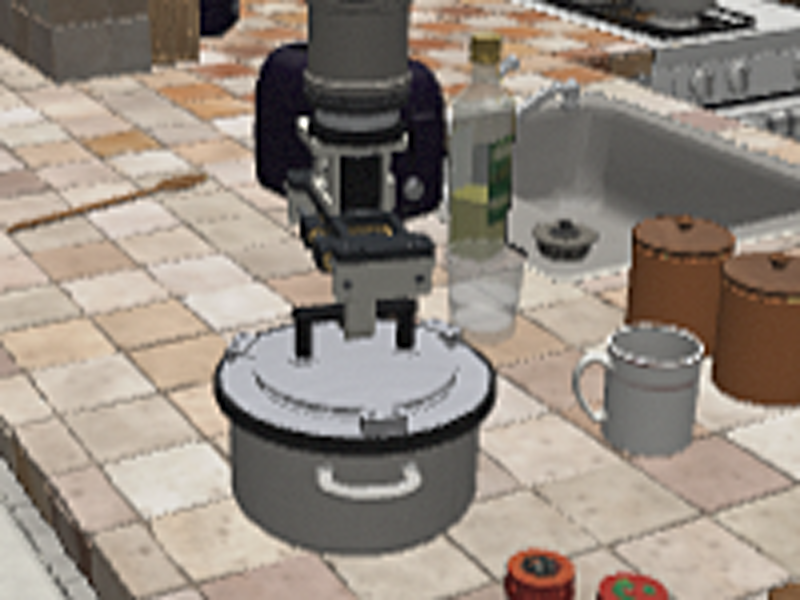

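Emit:
play_rows(moves=[255, 0, 0, 1, 0, 255, 0, 0, 2, 0, 255, 0, 0, 3, 0, 255, 0, 0, 4, 0, 255, 0, 0, 4, 0])

```text
time: 11.23
tool_pos: [471.7, -218.5, 170.5]
tcp_rot: [-3.141, 0.0, -0.272]
contact_force: [-0.6, 1.0, -6.7]
grip_width: 17.7
```

Emit:
play_rows(moves=[255, 0, 0, 1, 0, 255, 0, 0, 2, 0, 255, 0, 0, 3, 0, 255, 0, 0, 3, 0])

```text
time: 11.57
tool_pos: [471.9, -218.6, 167.7]
tcp_rot: [3.142, -0.0, -0.272]
contact_force: [-0.5, 0.3, -5.1]
grip_width: 17.8
```

Emit:
play_rows(moves=[255, 0, 0, 1, 0, 255, 0, 0, 2, 0, 255, 0, 0, 2, 0, 255, 0, 0, 2, 0])

```text
time: 11.9
tool_pos: [472.0, -218.6, 166.0]
tcp_rot: [3.141, -0.001, -0.272]
contact_force: [0.3, -0.1, -2.8]
grip_width: 17.8
```

Emit:
play_rows(moves=[255, 0, 0, 1, 0, 255, 0, 0, 2, 0, 255, 0, 0, 2, 0, 255, 0, 0, 2, 0, 255, 0, 0, 2, 0])

```text
time: 12.32
tool_pos: [471.8, -218.5, 163.7]
tcp_rot: [3.142, -0.0, -0.272]
contact_force: [0.2, -0.0, -3.6]
grip_width: 18.0
```

```bash
python3 snap.py 8 side scene wrist; python3 - <<'E'
import cv2,numpy as np
im=cv2.imread("pics/side8.png")
cv2.imwrite("pics/s8.png",cv2.resize(im[190:265,225:315],None,fx=8,fy=8,interpolation=cv2.INTER_CUBIC))
E
```

```text
12.3167 [ 471.85 -218.54  163.72] [ 1.80e+02 -1.00e-02 -1.56e+01] [-33.3  24.   95.2   0.   60.8  72.3] [ 0.18 -0.03 -3.56] [ 0.12  0.14 -0.01] 18.015860218123063
```

View pics/s8.png

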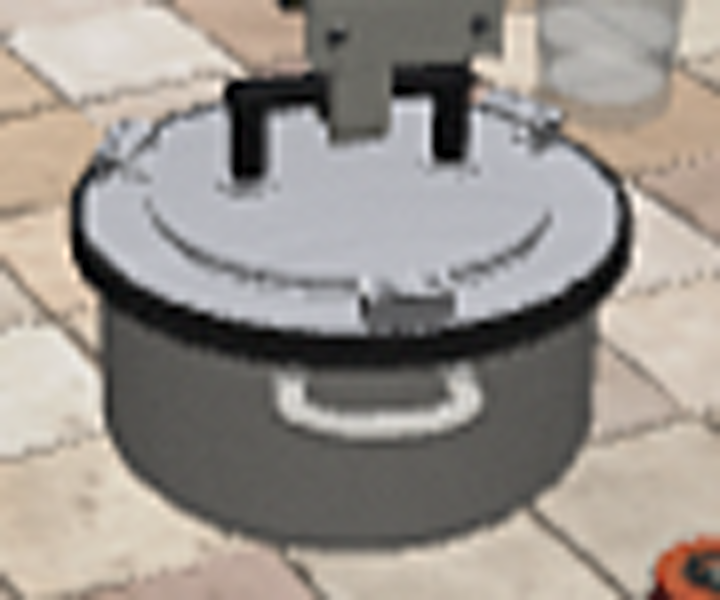

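View pics/scene8z.png

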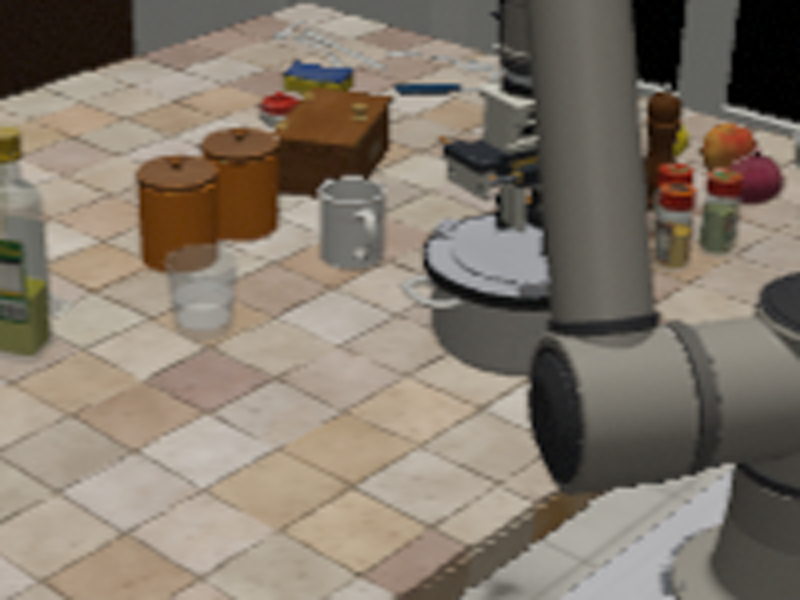

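```bash
python3 - <<'E'
from ov import *
o,d=pickle.load(open("cap8.pkl","rb"));c=d["side"]
for z in (95,97,99):
    u=proj(c,circ(472.3,-218.4,z,114.5,720));print(z,u[:,1].max(),u[:,0].min(),u[:,0].max())
# measured silhouettes: bottom of dark rim vs column, cap6 vs cap8 
im=cv2.cvtColor(d["side"]["color"],cv2.COLOR_RGB2GRAY)
o6,d6=pickle.load(open("cap6.pkl","rb"))
im6=cv2.cvtColor(d6["side"]["color"],cv2.COLOR_RGB2GRAY)
for nm,g,z,lo,hi in(("6",im6,148,205,230),("8",im,95,220,245)):
    for x in (245,255,262,268,274,282,292):
        col=g[lo:hi,x].astype(int); dk=np.where(col<35)[0]
        u=proj(c,circ(472.3,-218.2,z,114.5,3600)); near=u[(abs(u[:,0]-(x-.9))<.5)][:,1].max()
        print(nm,x,dk.min()+lo,dk.max()+lo,round(near,1))
E
```

```text
95 236.32708212075454 232.13127280427327 302.483460304792
97 235.73913065532093 232.11699639258 302.51348705546724
99 235.1503742886954 232.10270205044762 302.5435517095889
6 245 212 215 216.7
6 255 215 218 219.3
6 262 216 218 220.2
6 268 216 219 220.4
6 274 216 219 220.3
6 282 215 218 219.6
6 292 213 215 217.2
8 245 228 230 232.2
8 255 231 233 235.0
8 262 232 234 236.0
8 268 232 235 236.3
8 274 232 235 236.2
8 282 231 234 235.3
8 292 228 231 232.6
```

Emit:
play_rows(moves=[255, 0, 0, 0, -2, 255, 0, 0, 0, -5, 255, 0, 0, 0, -9, 255, 0, 0, 0, -13, 255, 0, 0, 0, -17, 255, 0, 0, 0, -21, 255, 0, 0, 0, -25, 255, 0, 0, 0, -29])

```text
time: 13.13
tool_pos: [471.9, -218.6, 163.8]
tcp_rot: [3.141, -0.0, 0.237]
contact_force: [0.7, -0.9, -2.7]
grip_width: 17.9
```

```bash
python3 snap.py 9 side wrist
```

```text
13.1333 [ 471.86 -218.56  163.76] [ 1.7999e+02 -1.0000e-02  1.3600e+01] [-33.3  24.   95.2   0.   60.8  43.1] [ 0.68 -0.92 -2.74] [-0.02  0.14  0.02] 17.904847708863244
```

View pics/wrist9.png

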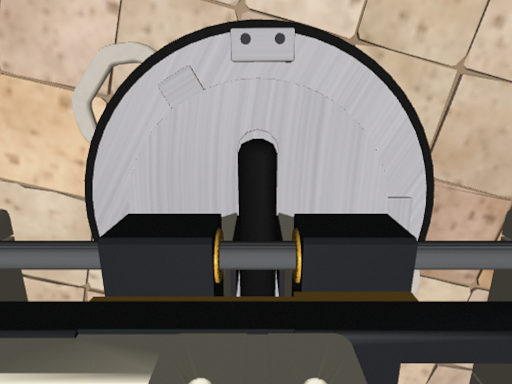

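Emit:
play_rows(moves=[255, 0, 0, 0, -4, 255, 0, 0, 0, -9, 255, 0, 0, 0, -14, 255, 0, 0, 0, -19, 255, 0, 0, 0, -24, 255, 0, 0, 0, -28, 255, 0, 0, 0, -31, 255, 0, 0, 0, -31])

```text
time: 13.9
tool_pos: [471.8, -218.5, 163.8]
tcp_rot: [3.141, -0.0, 0.775]
contact_force: [-0.8, -0.3, -2.8]
grip_width: 17.6
```

```bash
python3 snap.py 10 side wrist
```

```text
13.9 [ 471.84 -218.53  163.76] [179.99  -0.    44.38] [-33.3  24.   95.2   0.   60.8  12.3] [-0.83 -0.34 -2.76] [0.01 0.05 0.03] 17.573298022440973
```

View pics/wrist10.png

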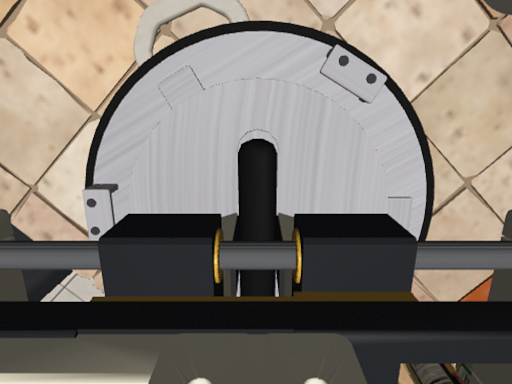

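View pics/side10z.png

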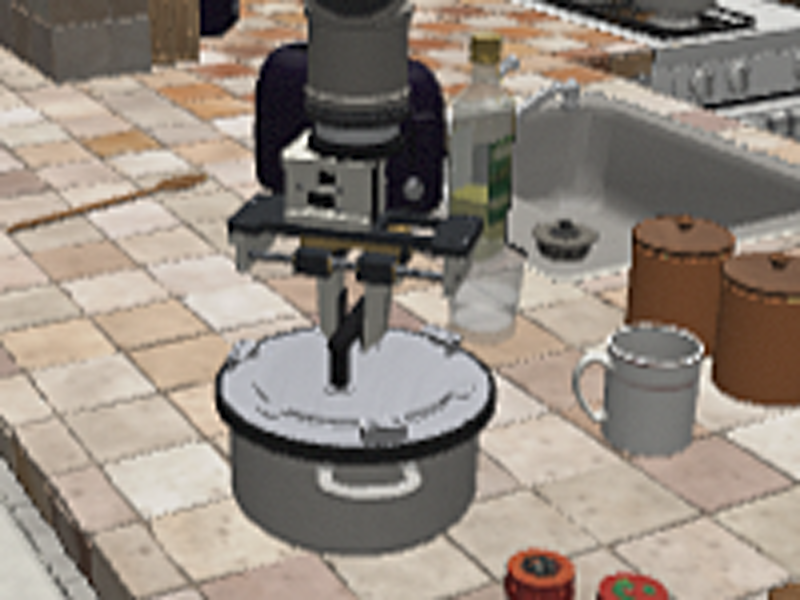

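Emit:
play_rows(moves=[255, 0, 0, -1, 0, 255, 0, 0, -3, 0, 255, 0, 0, -5, 0, 255, 0, 0, -8, 0, 255, 0, 0, -11, 0, 255, 0, 0, -15, 0, 255, 0, 0, -18, 0, 255, 0, 0, -20, 0])

```text
time: 14.67
tool_pos: [472.0, -218.6, 184.4]
tcp_rot: [3.141, -0.0, 0.775]
contact_force: [0.8, 0.6, -2.7]
grip_width: 17.9
```

```bash
python3 snap.py 11 side
```

```text
14.6667 [ 472.02 -218.63  184.39] [ 1.7995e+02 -1.0000e-02  4.4400e+01] [-33.3  22.6  93.7   0.   63.7  12.3] [ 0.78  0.58 -2.7 ] [-0.01  0.04 -0.01] 17.867316952119328
```

View pics/side11z.png

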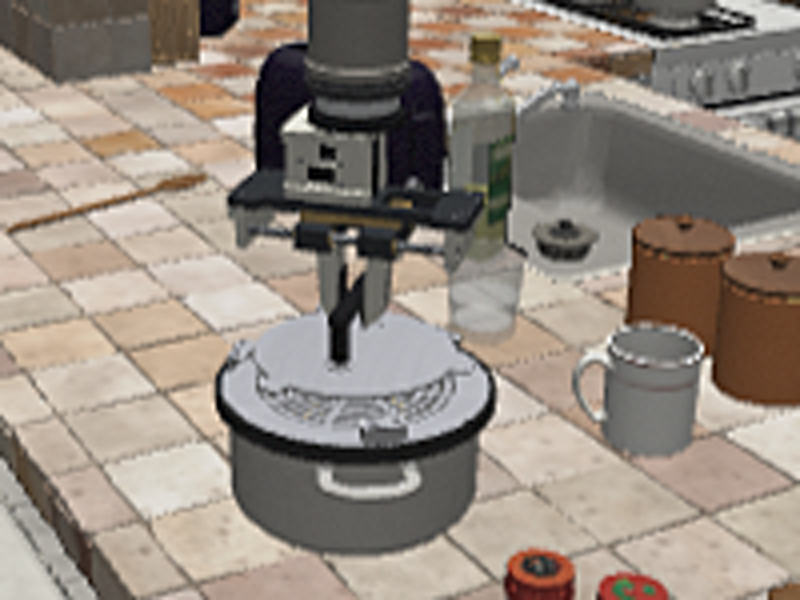

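The lid is coming out alone; the strainer stays on the pot. I'll lift it the rest of the way.

Emit:
play_rows(moves=[255, 0, 0, -4, 0, 255, 0, 0, -14, 0, 255, 0, 0, -30, 0, 255, 0, 0, -50, 0, 255, 0, 0, -72, 0, 255, 0, 0, -92, 0, 255, 0, 0, -105, 0, 255, 0, 0, -112, 0])

```text
time: 15.38
tool_pos: [472.3, -218.8, 298.5]
tcp_rot: [3.138, -0.001, 0.775]
contact_force: [0.1, -0.2, -2.6]
grip_width: 17.5
```

Emit:
play_rows(moves=[255, 0, 0, -3, 0, 255, 0, 0, -4, 0, 255, 0, 0, -4, 0, 255, 0, 0, -4, 0, 255, 0, 0, -4, 0, 255, 0, 0, -4, 0])

```text
time: 15.88
tool_pos: [471.6, -218.4, 299.1]
tcp_rot: [-3.14, 0.0, 0.775]
contact_force: [-0.4, -0.7, -2.8]
grip_width: 17.5
```

```bash
python3 snap.py 12 side scene wrist
```

```text
15.8833 [ 471.62 -218.43  299.05] [-1.7993e+02  2.0000e-02  4.4400e+01] [-33.3  17.1  82.9   0.   80.1  12.3] [-0.43 -0.66 -2.8 ] [0.01 0.   0.03] 17.45397374044739
```

View pics/side12z.png

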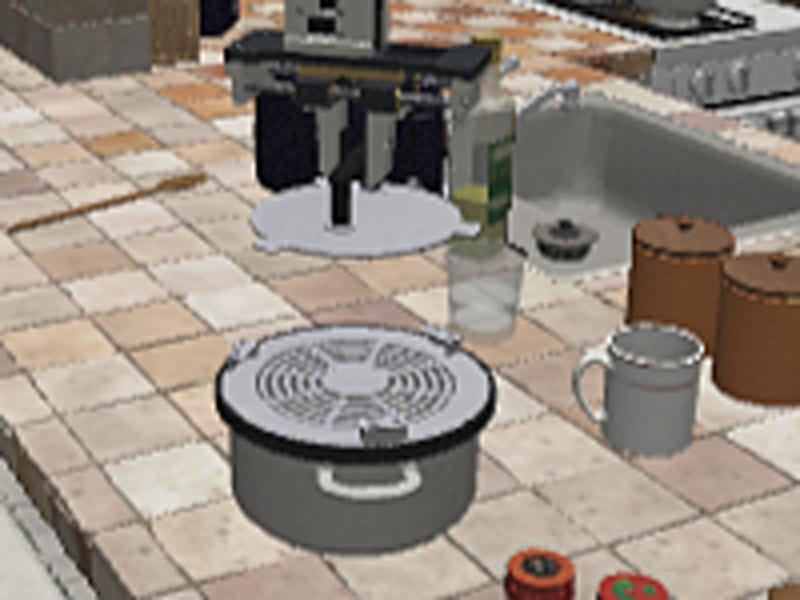

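View pics/scene12z.png

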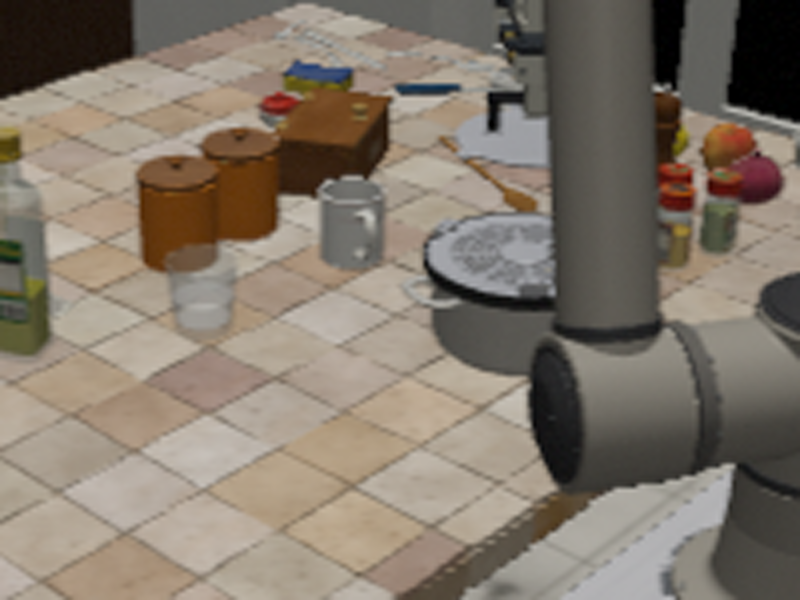

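View pics/wrist12.png

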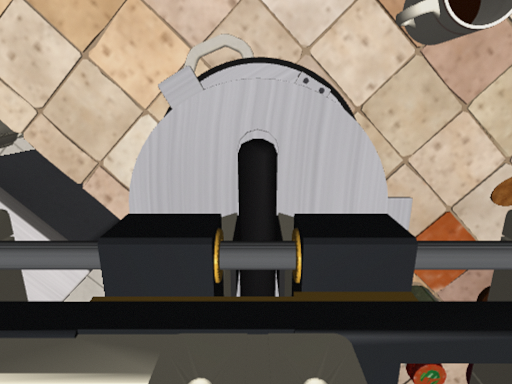

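```bash
python3 -c "
from plant import bot
print(bot.close_job())
o=bot.get_obs();print(o['time'],o['tool_pos'],o['contact_force'],o['grip_width'])"
```

```text
the job is handed in; nothing more can be done
None
the job is handed in; nothing more can be done
```

The strainer is seated on the pot, and the gripper holds the solid lid level above it, centred over the pot. I handed the job in at 15.9 s on the robot's clock.

- **Carry and lowering:** I gripped the black bar with an opening of 17.5 to 18 mm against its 18 mm width. The load while carrying both parts was about 6.3 N. I lowered them in 1 mm steps near the rim until the load fell to about 3 N, so only the lid was hanging. In the side image the strainer sat level at about its seated height of 95 mm.
- **Turn and lift:** I turned the lid 60° anticlockwise. The wrist image showed its tabs midway between the claws and the strainer unmoved. I then lifted the lid straight up.
- **Last check before hand-in:** The load was 2.8 N and the tool tilt under 0.1°. From the gripper's height, the lid's underside is at about z = 248 mm, about 124 mm above the tops of the strainer's claws. The side and scene pictures showed the strainer level on the pot, with the pot and nearby things looking unmoved.

No check failed. The cameras differed by about 2 mm on the pot's centre, which was within the fit's clearance. There was no reading after the hand-in.

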